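# Fit the faceplate to the welding positioner

## Robot

A 7-joint arm with a two-finger parallel gripper is mounted at the origin on a cart in front of the work surface, level with it; the furniture and walls round the work are solid. World frame = base frame: x ahead of the robot, y to its left, z up, the work surface at z = 0. Lengths are in m, angles in rad, forces in N, time in s.
With the tool pointing down it reaches from about 0.4 to 0.875 m from the base axis. Payload 6.5 kg.
Tool frame: the origin (TCP) lies at the very end of the fingers, on their centre line; the grasp point (between the pads) lies 19 mm behind it; z points along the fingers, y is the direction in which the jaws open and shut (so a half turn about z gives the same grasp; the last joint's range is limited). The gripper opens to 88 mm and grips with 3 to 60 N. Pads are 18 mm wide; open, the fingers measure 123 mm over their backs; the gripper's body (75 mm by 187 mm) begins 45 mm behind the grasp point.
Start: joints at [1.184, 0.536, -0.004, 1.538, 0.003, 1.067, -0.071], TCP at [0.205, -0.617, 0.239] pointing down, gripper open.
Joint ranges: [-2.7, 2.7], [-0.37, 2.16], [-1.27, 1.26], [0.24, 2.4], [-1.31, 4.45], [0.19, 1.91], [-2.76, 2.76]. Speed limits (rad/s): [2.39, 2.39, 3.14, 3.14, 3.14, 3.14, 3.14].

## Interface

Orientations are given as a rotation vector (axis times angle).
In Python, from workcell import * gives the robot as it stands.
- The arm moves only by the tool carry_out, never from a script. Its arguments are lists of equal length, an entry for each row: "slide": the shift along the tool's x, y, z in cm, a list of three; "dr": the turn, a rotation vector about the tool's x, y, z in rad, a list of three. A call has 1 to 20 rows; each row is the pose to reach, as a shift and turn from the pose commanded when the call began, along the tool's axes at that moment; what a row does not reach only later rows make up. A row lasts 1/8 s, in which the tool goes at most 62.5 mm and 10.7 degrees, less where a joint would pass 70% of its speed; a pose out of reach is approached as far as the arm can. A call with a gripper value outside its range is refused whole. "claw" is the opening, from -1 (shut) to 1 (fully open), set as the call begins (left out, the last holds). The fingers move at their own pace and stop on an object; the grip force is fixed at half the most. Time passes only in rows, so rows that repeat a pose let the fingers close. It gives the time, the measured TCP pose, the force and the opening at its end, in the units of the state.
- get_state(): the state, without advancing time (a new reading comes with each control period).
- read_camera(name): name is "side" or "top" or "wrist"; returns a dict with "color" (480x640x3 uint8, red, green, blue), "z_map" (480x640 float32, m along the optical axis (not along the pixel's ray), 0 where there is no reading), "fx", "fy", "cx", "cy" (pixels), "dist" ([k1, k2, p1, p2, k3] as OpenCV has them; the pictures are not rectified), "R" (3x3) and "t" (3): a world point X has camera coordinates R X + t; the wrist camera has in their place "mount" (4x4, takes a point from camera to tool coordinates, whose origin is the TCP and whose axes are the flange's). Camera axes: x right, y down, z forward; pixel columns grow to the right and rows downward; lengths in m; the calibration is good to about 2 mm. A picture is of the moment at which its call begins: read the wrist's pose just before it.
- job_done(): hands the job in, once; it reports no verdict.
Trained networks look in a picture, given as the dict that the camera call returned (one of the last four; its "shot" number tells which), for a name from the list of things; names that differ only in an ending like _2 or _b are one class to them, and where a whole thing is asked for, a point or a joint stands for the part that bears it (a point fixed in the world has none). Each returns a list of dicts, best first, with "confidence" (0 to 1); they miss things now and then, are a little off and sometimes report something else, mostly with a low value. They report only what shows in the picture. A call takes as long as a camera call.
- look_for(name, picture): "rect" ([centre column, centre row, width, height] in pixels, round what is visible of it).
- masks_of(name, picture): "region" (480x640 bool, what is visible of it) and "rect" ([centre column, centre row, width, height] in pixels, round what is visible of it).
The state is a dict: "time": time; "joint_positions": joint angles; "joint_velocities": joint speeds; "joint_efforts": joint torques, N m; "tcp_pos": TCP position; "orientation": TCP orientation; "wrist_force": force on the tool from outside, world axes, zero at the start; "moment": the same for the moment, N m; "grip_width": finger opening in m.
Only numpy, scipy, OpenCV 4.12 (cv2) and the standard library are available. Lean on these libraries where they do the work, as an engineer would, in place of code of your own. Each camera call takes 0.05 s, during which the arm holds its last target.

## Task

Fit the loose steel faceplate to the small welding positioner on the bench. Lift the plate by its black knob, set it over the positioner's centre pilot so that it rests level on the tips of the three studs, and let go; then take it by its upright drive post and turn it on the pilot until the holes line up with the studs and the plate goes fully down, flat on the positioner's face. Let go of it, and leave the other things on the bench where they lie.

Things in the scene. Friction and masses are not known exactly. Their poses are not given: they have to be found in the camera images.
- faceplate: Loose round steel plate, 136 mm wide, 10 mm thick, 0.45-0.8 kg in all. Origin: centre of its underside, z up, x to the drive post. Three 16 mm through holes on a 48 mm radius, at 60, 180, 300 degrees about z from x. Hollow neck, 46 mm wide, to 41 mm above the underside; bore 31 mm, open below, 36 mm deep. Starts flat on the worktop, its holes 28 to 60 degrees from fitting (fits every 120).
- lift_knob: Black round knob on the plate's axis, 40 mm wide, 28 mm tall; origin at its underside, 46 mm above the plate's underside; straight side 4 to 24 mm above that. It spins on a light bearing: it lifts the plate but hardly turns it; the plate keeps its angle if the wrist does not turn. Keep the fingers out of the drive post's way: close them square to the plate's x.
- knob_middle (a point): Point on the plate's axis at half the height of the black knob, 60 mm above the plate's underside: where to hold it.
- drive_post: Upright round steel post fixed to the plate, 16 mm in diameter (22 mm collar at the lowest 6 mm), 56 mm tall. Origin at the centre of its foot on the plate's top, 52 mm from the plate's axis along the plate's x axis. Its axis is parallel to the plate's z.
- post_top (a point): Centre of the drive post's top, 66 mm above the plate's underside and 52 mm from the plate's axis.
- positioner: Fixed welding positioner: grey round foot 136 mm wide and flat head 124 mm wide, 40 mm tall; it does not turn. Origin: centre of its foot on the worktop, z up. From its top face stand a centre pilot, 28 mm wide, 32 mm tall (top 8 mm tapers to 18 mm), and three studs, 11 mm wide, 16 mm tall, chamfered, on a 48 mm radius at 60, 180, 300 degrees about z from its x.
- spindle_face (a point): Centre of the positioner's top face, 40 mm above the worktop (the foot of the pilot). With the plate's origin 16 mm above this point the plate rests on the stud tips; with the two at one point it is fully seated.
- box_tube: Short rusty square steel tube, 30 x 60 x 30 mm, lying loose near the plate; origin: centre of its underside. To be left alone.
- flat_bar_1: Loose rusty steel flat, 30 x 90 x 6 mm, beyond the plate; origin: centre of its underside. To be left alone.
- copper_strip: Loose bent copper strip, 36 x 66 x 9 mm, near the back left corner; origin: centre of its underside. To be left alone.
- flat_file: Loose file with a wooden handle, 25 x 285 x 25 mm, at the back of the bench; origin: centre of its underside. To be left alone.

How it is judged:
By the outcome, as a careful person would: the job done as asked, in the order asked, and still so for the second after the job is handed in, with the robot touching nothing.
It also fails if it takes over 58 s, if anything falls off the work surface, if the arm or the gripper's body presses on something with over 40 N, if the wrist force passes 120 N, or if a joint passes its speed limit or range.

## Working session

There is one attempt and no reset: what is moved stays moved. The work goes in short steps, Python scripts to look and compute and a tool call to move; the robot and the scene stay as the last step left them, time stands still between calls to the robot, and variables do not carry over. Pictures are saved under pics/ and viewed, and the job is handed in when it is done.

Besides the shell and the picture viewer there is one more tool, called after ">>>" by a JSON object that holds its "method" and its "body", one argument or row to a line. carry_out: Moves the arm, as the interface text tells. Its arguments: {"type":"object","properties":{"slide":{"type":"array"},"dr":{"type":"array"},"claw":{"type":"number"}},"required":["slide","dr"]}

```bash
ls; mkdir -p pics
cat > h.py <<'E'
from workcell import *
import numpy as np, cv2
from scipy.spatial.transform import Rotation as Ro
def save(p,n): cv2.imwrite('pics/'+n+'.png',cv2.cvtColor(p['color'],cv2.COLOR_RGB2BGR))
def KD(p): return np.array([[p['fx'],0,p['cx']],[0,p['fy'],p['cy']],[0,0,1.]]),np.array(p['dist'],float)
def Rt(p,s=None):
    if 'R' in p: return np.array(p['R']),np.array(p['t'])
    M=np.array(p['mount']); T=np.eye(4); T[:3,:3]=Ro.from_rotvec(s['orientation']).as_matrix(); T[:3,3]=s['tcp_pos']
    W=np.linalg.inv(T@M); return W[:3,:3],W[:3,3]
def rays(p,uv,s=None):
    K,D=KD(p); R,t=Rt(p,s)
    n=cv2.undistortPoints(np.array(uv,float).reshape(-1,1,2),K,D).reshape(-1,2)
    return -R.T@t,n,R,t
def onz(p,uv,z,s=None):
    o,n,R,t=rays(p,uv,s); d=np.c_[n,np.ones(len(n))]@R
    return o+d*((z-o[2])/d[:,2])[:,None]
def cloud(p,mask,s=None):
    m=mask&(p['z_map']>0); v,u=np.nonzero(m); zz=p['z_map'][m]
    o,n,R,t=rays(p,np.c_[u,v],s); return (np.c_[n,np.ones(len(n))]*zz[:,None]-t)@R, np.c_[u,v]
def proj(p,X,s=None):
    K,D=KD(p);R,t=Rt(p,s); return cv2.projectPoints(np.array(X,float).reshape(-1,3),cv2.Rodrigues(R)[0],t,K,D)[0].reshape(-1,2)
E
python3 - <<'E'
from h import *
s=get_state(); print({k:np.round(v,4) for k,v in s.items()})
for n in ['top','side','wrist']:
    p=read_camera(n); save(p,n+'0')
    for o in ['faceplate','lift_knob','drive_post','positioner']:
        print(n,o,[(np.round(d['rect']),round(d['confidence'],2)) for d in look_for(o,p)][:2])
E
```

```text
pics
{'time': np.float64(0.0), 'joint_positions': array([ 1.1838,  0.5372, -0.0045,  1.5388,  0.0026,  1.0673, -0.0712]), 'joint_velocities': array([-0.0002, -0.0002, -0.0003,  0.0003,  0.0003,  0.0001,  0.0006]), 'joint_efforts': array([-7.00000e-04, -5.70981e+01,  9.90800e-01, -2.51603e+01,
       -5.61000e-02,  1.80000e-02,  2.00000e-04]), 'tcp_pos': array([ 0.2048, -0.6163,  0.2379]), 'orientation': array([-3.0997e+00, -5.0160e-01,  6.0000e-04]), 'wrist_force': array([-0.0697, -0.2773, -0.4604]), 'moment': array([ 0.0178, -0.0296,  0.0499]), 'grip_width': np.float64(0.088)}
top faceplate [(array([258., 269.,  65.,  72.]), 0.77), (array([258., 265.,  22.,  24.]), 0.57)]
top lift_knob [(array([259., 265.,  22.,  25.]), 0.79), (array([378., 207.,  71.,  64.]), 0.59)]
top drive_post []
top positioner [(array([378., 204.,  68.,  66.]), 0.74)]
side faceplate [(array([368., 306.,  94.,  80.]), 0.76)]
side lift_knob [(array([360., 316.,  15.,  36.]), 0.6), (array([372., 281.,  22.,  28.]), 0.57)]
side drive_post [(array([361., 317.,  14.,  34.]), 0.69)]
side positioner [(array([297., 213.,  79.,  68.]), 0.89)]
wrist faceplate []
wrist lift_knob []
wrist drive_post []
wrist positioner []
```

View pics/top0.png

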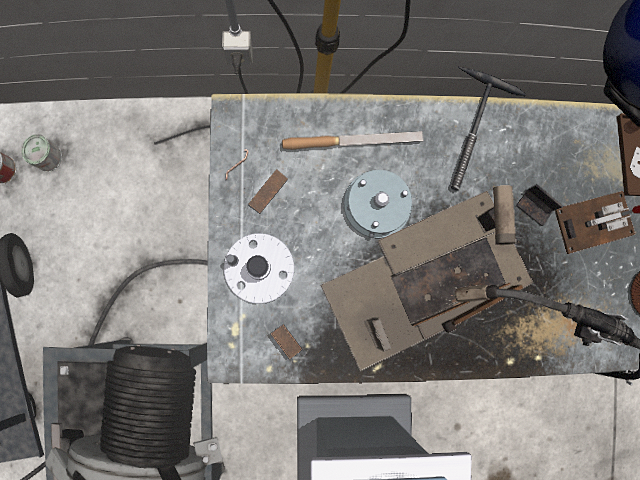

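View pics/side0.png

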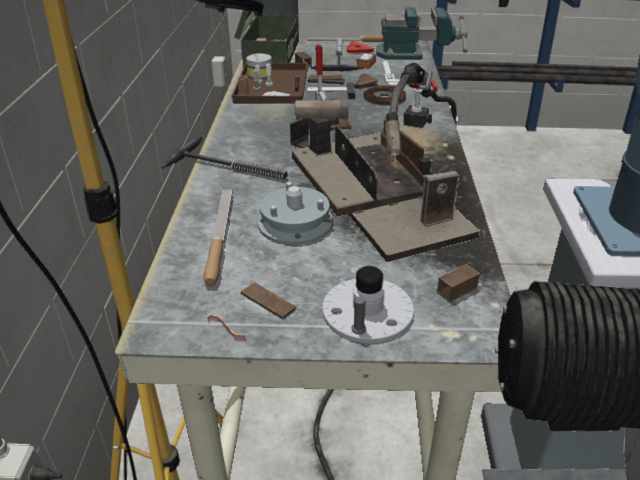

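Top view: plate centre about (258,268), post at (231,260), holes near (253,244), (283,275), (241,286). Positioner pilot is at (381,199), studs near (362,183), (404,196), (375,225).

Run:
```python
from h import *
p=read_camera('top')
b=cv2.cvtColor(p['color'],cv2.COLOR_RGB2BGR)
a=cv2.resize(b[220:320,205:325],None,fx=6,fy=6,interpolation=cv2.INTER_CUBIC); cv2.imwrite('pics/pl.png',a)
a=cv2.resize(b[160:250,330:430],None,fx=6,fy=6,interpolation=cv2.INTER_CUBIC); cv2.imwrite('pics/po.png',a)
print('cam',-np.array(p['R']).T@p['t'])
# knob top
for n in ['faceplate','positioner','lift_knob']:
    m=masks_of(n,p)
    if m:
        X,uv=cloud(p,m[0]['region']); print(n,m[0]['confidence'],len(X),X.mean(0),np.percentile(X[:,2],[2,20,50,80,98]))
        zz=np.median(X[:,2]); q=X[abs(X[:,2]-zz)<.006]
        c,r=cv2.minEnclosingCircle(q[:,:2].astype(np.float32)); print(' circ',c,r)
```

```text
cam [0.44216837 0.19735293 1.19991516]
faceplate 0.57 3760 [0.52011509 0.25803776 0.01816986] [0.00483373 0.00839896 0.01075008 0.01378997 0.07576625]
 circ (0.521146297454834, 0.2586953938007355) 0.06850405037403107
positioner 0.8 3668 [0.64311989 0.02931897 0.03767058] [0.00546339 0.03700396 0.04008071 0.04257637 0.07003882]
 circ (0.6455292701721191, 0.024500038474798203) 0.06420151889324188
lift_knob 0.81 375 [0.5205055  0.25794956 0.07306275] [0.06255863 0.07118231 0.07372109 0.07577036 0.07828241]
 circ (0.5210227966308594, 0.2580469846725464) 0.019884489476680756
```

View pics/pl.png

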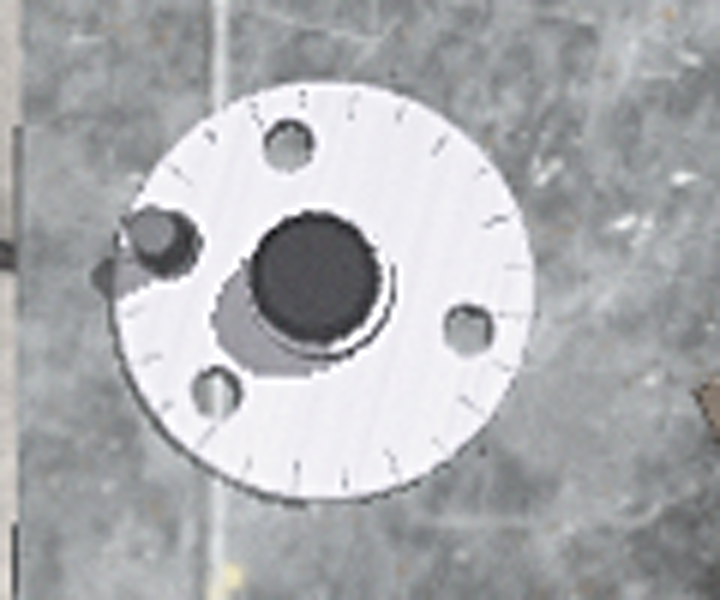

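View pics/po.png

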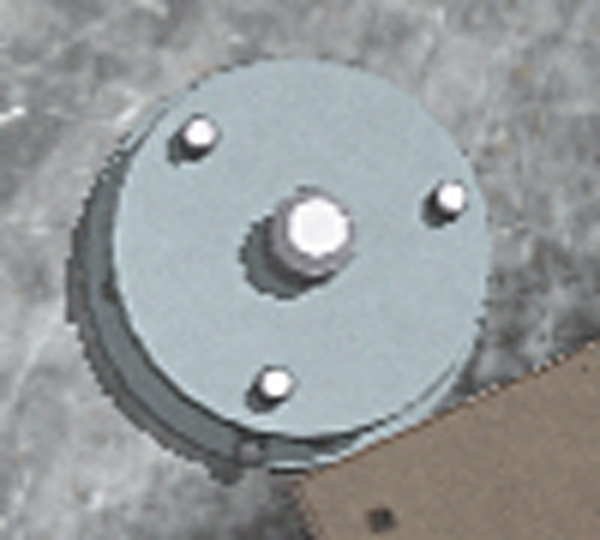

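Run:
```python
from h import *
p=read_camera('top')
f=lambda a,o:(np.array(a,float)+.5)/6-.5+np.array(o)
H=onz(p,f([(290,143),(468,328),(216,391)],(205,220)),.010)[:,:2]
c=cv2.fitEllipse  # unused
print('holes',H,'mean',H.mean(0))
C=H.mean(0); print('r',np.linalg.norm(H-C,axis=1),'ang',np.degrees(np.arctan2(*(H-C).T[::-1])))
kt=onz(p,f([(316,277)],(205,220)),.074); pt=onz(p,f([(157,233)],(205,220)),.066); print('knob',kt,'post',pt,np.degrees(np.arctan2(*(pt[0,:2]-C)[::-1])))
S=onz(p,f([(200,132),(452,196),(275,381)],(330,160)),.056)[:,:2]
C=S.mean(0); print('studs',S,'mean',C,np.linalg.norm(S-C,axis=1),'ang',np.degrees(np.arctan2(*(S-C).T[::-1])))
print('pilot',onz(p,f([(318,228)],(330,160)),.072))
X,uv=cloud(p,np.ones((480,640),bool))
d=np.linalg.norm(X[:,:2]-C,axis=1)
for r in [(.07,.1),(.1,.14),(.14,.18),(.18,.25)]:
    k=(d>r[0])&(d<r[1]); q=X[k]; i=np.argsort(-q[:,2])[:3]; print(r,np.round(q[i],3))
```

```text
holes [[0.56839791 0.269572  ]
 [0.50855391 0.21202368]
 [0.48832268 0.29298598]] mean [0.52175817 0.25819389]
r [0.04800757 0.04802125 0.04825372] ang [  13.70993524 -105.9600476   133.86090314]
knob [[0.52056471 0.2575379  0.074     ]] post [[0.53465703 0.30696631 0.066     ]] 75.18612796862412
studs [[ 0.68140353  0.05924634]
 [ 0.66120489 -0.02106585]
 [ 0.60180183  0.03686158]] mean [0.64813675 0.02501402] [0.04773395 0.04789709 0.04782562] ang [ 45.8195225  -74.16679178 165.65712178]
pilot [[0.64774229 0.02466369 0.072     ]]
(0.07, 0.1) [[ 0.578 -0.029  0.047]
 [ 0.58  -0.039  0.045]
 [ 0.573 -0.023  0.044]]
(0.1, 0.14) [[ 0.518 -0.027  0.086]
 [ 0.521 -0.033  0.076]
 [ 0.518 -0.026  0.061]]
(0.14, 0.18) [[ 0.553 -0.118  0.103]
 [ 0.546 -0.099  0.102]
 [ 0.541 -0.088  0.101]]
(0.18, 0.25) [[ 0.558 -0.188  0.154]
 [ 0.6   -0.187  0.153]
 [ 0.557 -0.184  0.151]]
```

Plate: centre (0.5215, 0.258), x-axis at 73.9°. Positioner: centre (0.648, 0.025), studs at 45.8°. Turn needed is about +31.9°. I'll hover over the plate and refine with the wrist camera.

```bash
cat >> h.py <<'E'
def rel(pos,yaw_y,base=None):
    """base=(pos,rotvec) commanded; target tool down with tool y at yaw_y deg"""
    s=get_state() if base is None else base
    R0=Ro.from_rotvec(s['orientation']).as_matrix()
    a=np.radians(yaw_y); y=np.array([np.cos(a),np.sin(a),0]); z=np.array([0,0,-1.]); R1=np.c_[np.cross(y,z),y,z]
    return np.round(100*R0.T@(np.array(pos)-s['tcp_pos']),2), np.round(Ro.from_matrix(R0.T@R1).as_rotvec(),4)
E
python3 - <<'E'
from h import *
p=read_camera('top'); X,uv=cloud(p,np.ones((480,640),bool))
k=(X[:,0]>.15)&(X[:,0]<.9)&(X[:,1]>-.75)&(X[:,1]<.4)&(X[:,2]<.5)
q=X[k]
for xa in np.arange(.15,.9,.1):
    print(round(xa,2),[round(float(q[(abs(q[:,0]-xa-.05)<.05)&(abs(q[:,1]-ya-.05)<.05)][:,2].max(initial=0)),2) for ya in np.arange(-.75,.4,.1)])
print(rel([.45,-.2,.32],-45)); print(rel([.5215,.258,.23],-16.1))
E
```

```text
0.15 [0.0, 0.0, 0.0, 0.0, 0.0, 0.0, 0.0, 0.0, 0.0, 0.0, 0.01, 0.18]
0.25 [0.0, 0.0, 0.05, 0.01, 0.01, 0.01, 0.01, 0.02, 0.02, 0.03, 0.01, 0.18]
0.35 [0.0, 0.0, 0.11, 0.17, 0.18, 0.17, 0.09, 0.12, 0.11, 0.04, 0.01, 0.16]
0.45 [0.0, 0.0, 0.02, 0.01, 0.17, 0.17, 0.13, 0.1, 0.03, 0.08, 0.08, 0.01]
0.55 [0.0, 0.0, 0.12, 0.07, 0.05, 0.15, 0.1, 0.08, 0.05, 0.02, 0.02, 0.01]
0.65 [0.0, 0.01, 0.03, 0.29, 0.43, 0.15, 0.04, 0.08, 0.06, 0.01, 0.01, 0.01]
0.75 [0.0, 0.01, 0.05, 0.31, 0.48, 0.02, 0.02, 0.02, 0.03, 0.03, 0.02, 0.01]
0.85 [0.0, 0.0, 0.02, 0.01, 0.47, 0.02, 0.01, 0.01, 0.01, 0.01, 0.01, 0.0]
(array([ 36.4 , -31.83,  -8.13]), array([-0.    ,  0.    , -0.4645]))
(array([ 57.63, -73.04,   0.87]), array([-0.    ,  0.    , -0.9689]))
```

>>> {"method": "carry_out", "body": {
  "slide": [
    [0, 0, -6],
    [8, -8, -8.1],
    [36.4, -31.8, -8.1],
    [36.4, -31.8, -8.1],
    [36.4, -31.8, -8.1],
    [36.4, -31.8, -8.1],
    [36.4, -31.8, -8.1],
    [36.4, -31.8, -8.1],
    [36.4, -31.8, -8.1],
    [57.6, -73, -4],
    [57.6, -73, -4],
    [57.6, -73, -4],
    [57.6, -73, 0.9],
    [57.6, -73, 0.9],
    [57.6, -73, 0.9],
    [57.6, -73, 0.9],
    [57.6, -73, 0.9],
    [57.6, -73, 0.9],
    [57.6, -73, 0.9],
    [57.6, -73, 0.9]
  ],
  "dr": [
    [0, 0, 0],
    [0, 0, 0],
    [0, 0, -0.46],
    [0, 0, -0.46],
    [0, 0, -0.46],
    [0, 0, -0.46],
    [0, 0, -0.46],
    [0, 0, -0.46],
    [0, 0, -0.46],
    [0, 0, -0.969],
    [0, 0, -0.969],
    [0, 0, -0.969],
    [0, 0, -0.969],
    [0, 0, -0.969],
    [0, 0, -0.969],
    [0, 0, -0.969],
    [0, 0, -0.969],
    [0, 0, -0.969],
    [0, 0, -0.969],
    [0, 0, -0.969]
  ],
  "claw": 1
}}

```text
time: 3.55
tcp_pos: [0.5219, 0.2558, 0.2301]
orientation: [2.512, 1.885, 0.0]
wrist_force: [-0.1, 0.3, 0.8]
grip_width: 0.088
```

Run:
```python
from h import *
s=get_state(); p=read_camera('wrist'); save(p,'w1')
print(s['tcp_pos'],s['joint_positions'])
for o in ['faceplate','lift_knob','drive_post']:
    m=masks_of(o,p)
    if m:
        X,uv=cloud(p,m[0]['region'],s); print(o,m[0]['confidence'],m[0]['rect'],np.percentile(X[:,2],[2,50,98]),X.mean(0))
print(proj(p,[[.5215,.258,.074],[.5215,.258,.01],[.5359,.308,.066]],s))
```

```text
[0.52193122 0.25584629 0.23006526] [-0.09244333  0.49773867 -0.59652294  1.70800235  0.31870498  1.03399666
 -1.0808486 ]
faceplate 0.79 [324.0, 197.2, 131.3, 134.2] [0.00858894 0.01042333 0.07477147] [0.52452047 0.26359722 0.02038402]
lift_knob 0.89 [322.9, 211.3, 47.9, 48.0] [0.04169154 0.07369947 0.07554376] [0.52364504 0.26087241 0.07138996]
drive_post 0.87 [322.8, 150.2, 25.3, 27.5] [0.01370602 0.06535595 0.06718869] [0.53806221 0.31100436 0.05179556]
[[321.41608585 217.5385476 ]
 [321.45485107 202.51368157]
 [321.19317814 153.29285603]]
```

View pics/w1.png

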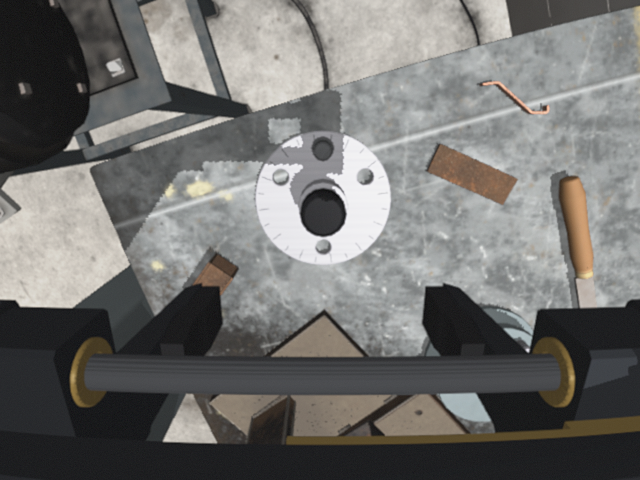

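Wrist view: the plate is aligned with the image columns (knob (323,211), post (322,149), 180° hole (323,247)), so the yaw is right. It sits a few mm further along tool x than the top camera says, so I'll cross-check with the side camera.

Run:
```python
from h import *
s=get_state(); p=read_camera('wrist'); ps=read_camera('side'); save(ps,'s1')
print(s['tcp_pos'])
f=lambda a,o:np.array(a,float)
g=cv2.cvtColor(p['color'],cv2.COLOR_RGB2BGR)
cv2.imwrite('pics/w1z.png',cv2.resize(g[120:280,240:410],None,fx=4,fy=4,interpolation=cv2.INTER_CUBIC))
g=cv2.cvtColor(ps['color'],cv2.COLOR_RGB2BGR)
# overlay model on side
def circ(c,r,z): a=np.linspace(0,6.28,60); return np.c_[c[0]+r*np.cos(a),c[1]+r*np.sin(a),0*a+z]
sc=5;o=np.array([310,250])
z=cv2.resize(g[250:350,310:430],None,fx=sc,fy=sc,interpolation=cv2.INTER_CUBIC)
for c,col in [((.5215,.258),(0,0,255)),((.5225,.262),(0,255,0))]:
  for r,h in [(.068,.01),(.02,.072)]:
    q=((proj(ps,circ(c,r,h))-o+.5)*sc-.5).astype(int); cv2.polylines(z,[q],True,col,1)
cv2.imwrite('pics/s1z.png',z)
```

```text
[0.5216529  0.2567358  0.23002845]
```

View pics/s1z.png

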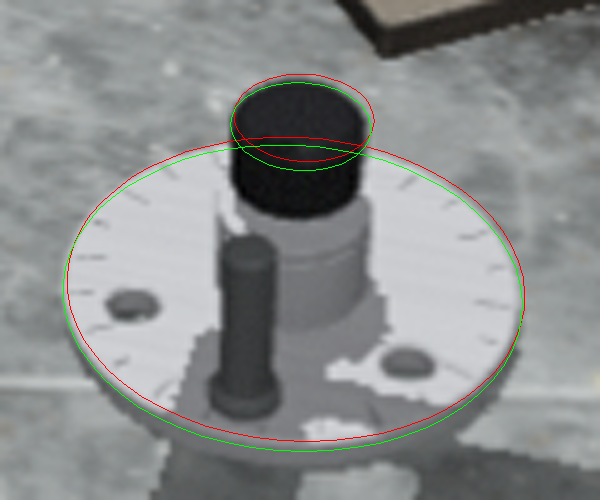

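View pics/w1z.png

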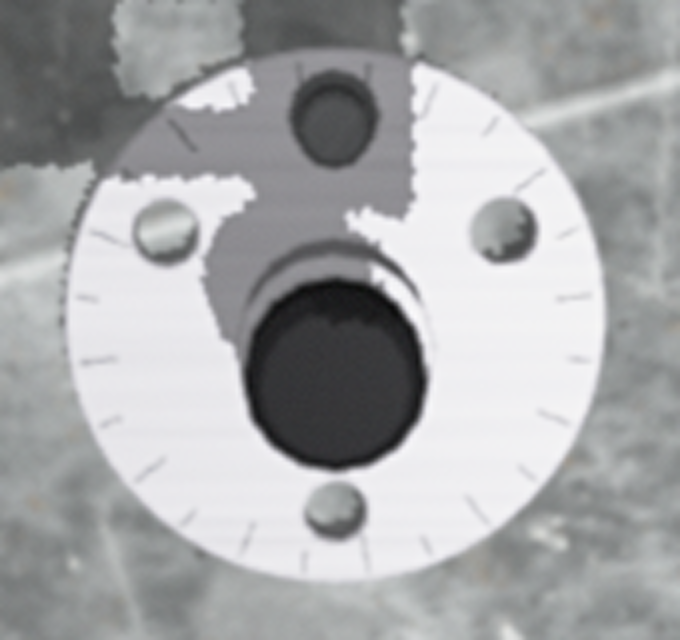

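Run:
```python
from h import *
for i in range(3):
    s=get_state(); p=read_camera('wrist'); print(s['tcp_pos'],s['orientation'])
    H=onz(p,(np.array([(166,232),(503,230),(334,510)])+.5)/4-.5+[240,120],.010,s)[:,:2]
    C=H.mean(0); print(C,np.linalg.norm(H-C,axis=1),np.degrees(np.arctan2(*(H-C).T[::-1]))%120)
print(rel([.522,.260,.041],-16.1))
```

```text
[0.52153425 0.25707928 0.22991278] [2.51104131e+00 1.88745517e+00 2.98310169e-04]
[0.52301133 0.26001925] [0.04763106 0.04791329 0.04794471] [13.97138655 14.20960981 13.79875481]
[0.5214592  0.25725565 0.22981602] [2.51092381e+00 1.88783852e+00 1.96369799e-04]
[0.52291083 0.26022994] [0.04761822 0.04790078 0.04793165] [13.98633785 14.22409123 13.81305476]
[0.52142401 0.25736674 0.22980226] [2.51081479e+00 1.88805263e+00 1.61384271e-04]
[0.5228665  0.26034836] [0.04761635 0.04789902 0.04792975] [13.99532974 14.23297229 13.82186089]
(array([ 2.600e-01, -1.000e-02,  1.888e+01]), array([ 0.0001, -0.    , -0.0001]))
```

>>> {"method": "carry_out", "body": {
  "slide": [
    [0.3, 0, 3],
    [0.3, 0, 6],
    [0.3, 0, 9],
    [0.3, 0, 12],
    [0.3, 0, 14.5],
    [0.3, 0, 16.5],
    [0.3, 0, 18],
    [0.3, 0, 18.9],
    [0.3, 0, 18.9],
    [0.3, 0, 18.9]
  ],
  "dr": [
    [0, 0, 0],
    [0, 0, 0],
    [0, 0, 0],
    [0, 0, 0],
    [0, 0, 0],
    [0, 0, 0],
    [0, 0, 0],
    [0, 0, 0],
    [0, 0, 0],
    [0, 0, 0]
  ]
}}

```text
time: 5.25
tcp_pos: [0.5227, 0.2608, 0.0414]
orientation: [2.511, 1.888, 0.002]
wrist_force: [-1.8, 0.1, 0.4]
grip_width: 0.088
```

>>> {"method": "carry_out", "body": {
  "slide": [
    [0, 0, 0],
    [0, 0, 0],
    [0, 0, 0],
    [0, 0, 0],
    [0, 0, 0],
    [0, 0, 0],
    [0, 0, 0],
    [0, 0, 0]
  ],
  "dr": [
    [0, 0, 0],
    [0, 0, 0],
    [0, 0, 0],
    [0, 0, 0],
    [0, 0, 0],
    [0, 0, 0],
    [0, 0, 0],
    [0, 0, 0]
  ],
  "claw": -1
}}

```text
time: 6.25
tcp_pos: [0.523, 0.2605, 0.0414]
orientation: [2.51, 1.888, 0.002]
wrist_force: [1.1, -0.7, 4.0]
grip_width: 0.0388
```

>>> {"method": "carry_out", "body": {
  "slide": [
    [0, 0, -0.5],
    [0, 0, -1.5],
    [0, 0, -3],
    [0, 0, -5],
    [0, 0, -7],
    [0, 0, -9],
    [0, 0, -11],
    [0, 0, -12],
    [0, 0, -12],
    [0, 0, -12]
  ],
  "dr": [
    [0, 0, 0],
    [0, 0, 0],
    [0, 0, 0],
    [0, 0, 0],
    [0, 0, 0],
    [0, 0, 0],
    [0, 0, 0],
    [0, 0, 0],
    [0, 0, 0],
    [0, 0, 0]
  ]
}}

```text
time: 7.5
tcp_pos: [0.5217, 0.26, 0.16]
orientation: [-2.511, -1.888, 0.002]
wrist_force: [0.2, -0.5, -4.9]
grip_width: 0.0388
```

Run:
```python
from h import *
s=get_state(); p=read_camera('wrist'); save(p,'w2'); print(s['tcp_pos'],s['wrist_force'],s['grip_width'])
p=read_camera('side'); save(p,'s2')
print(rel([.648,.025,s['tcp_pos'][2]],-16.1))
```

```text
[0.52170349 0.26002753 0.15997395] [ 0.1688005  -0.54699828 -4.91020473] 0.03877319422060304
(array([-1.908e+01,  1.866e+01, -1.000e-02]), array([-0.0012,  0.0012,  0.0001]))
```

View pics/w2.png

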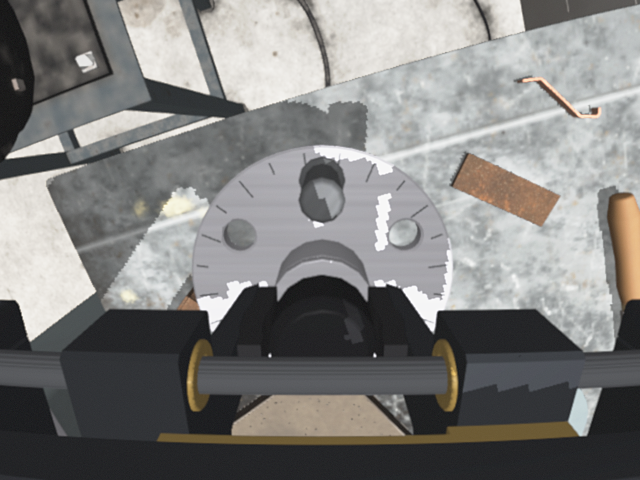

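View pics/s2.png

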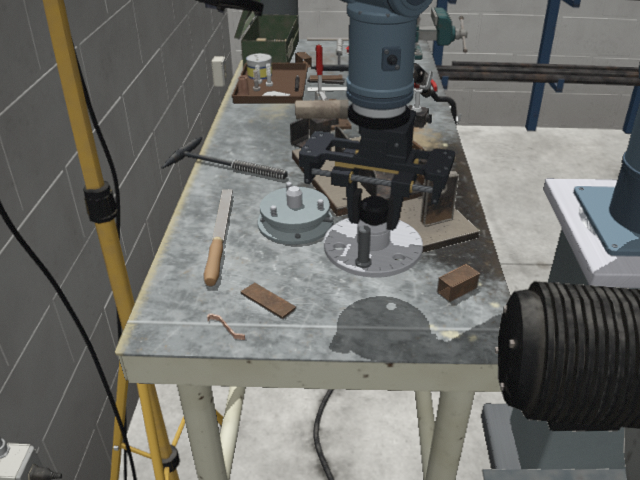

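Run:
```python
from h import *
s=get_state(); p=read_camera('wrist')
print('post-tcp in tool x,y', (Ro.from_rotvec(s['orientation']).as_matrix().T@(onz(p,[(322,200)],.185,s)[0]-s['tcp_pos'])))
g=cv2.cvtColor(p['color'],cv2.COLOR_RGB2BGR)
cv2.imwrite('pics/w2z.png',cv2.resize(g[130:360,190:460],None,fx=2.9,fy=2.6))
ps=read_camera('side'); g=cv2.cvtColor(ps['color'],cv2.COLOR_RGB2BGR)
def circ(c,r,z): a=np.linspace(0,6.28,60); return np.c_[c[0]+r*np.cos(a),c[1]+r*np.sin(a),0*a+z]
sc=7;o=np.array([250,170])
z=cv2.resize(g[170:250,250:340],None,fx=sc,fy=sc,interpolation=cv2.INTER_CUBIC)
for c,col in [((.648,.025),(0,0,255)),((.649,.027),(0,255,0))]:
  L=[circ(c,.062,.04),circ(c,.009,.072)]+[circ((c[0]+.048*np.cos(a),c[1]+.048*np.sin(a)),.004,.056) for a in np.radians([45.8,165.8,-74.2])]
  for l in L:
    q=((proj(ps,l)-o+.5)*sc-.5).astype(int); cv2.polylines(z,[q],True,col,1)
cv2.imwrite('pics/s2z.png',z)
```

```text
post-tcp in tool x,y [ 0.05153085 -0.00065529 -0.02522768]
```

View pics/s2z.png

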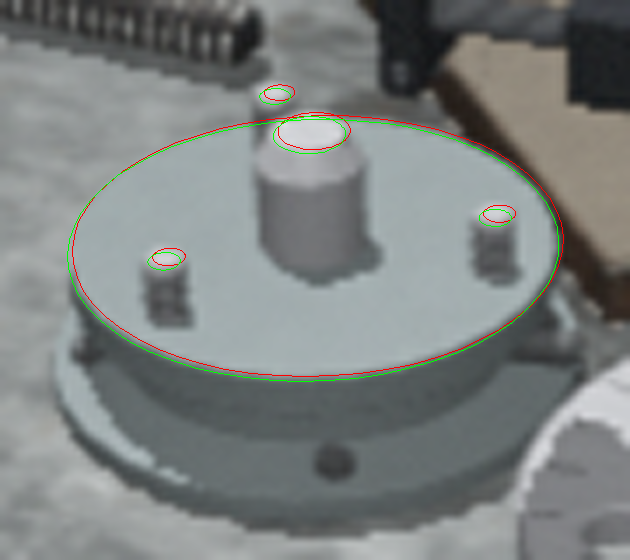

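View pics/w2z.png

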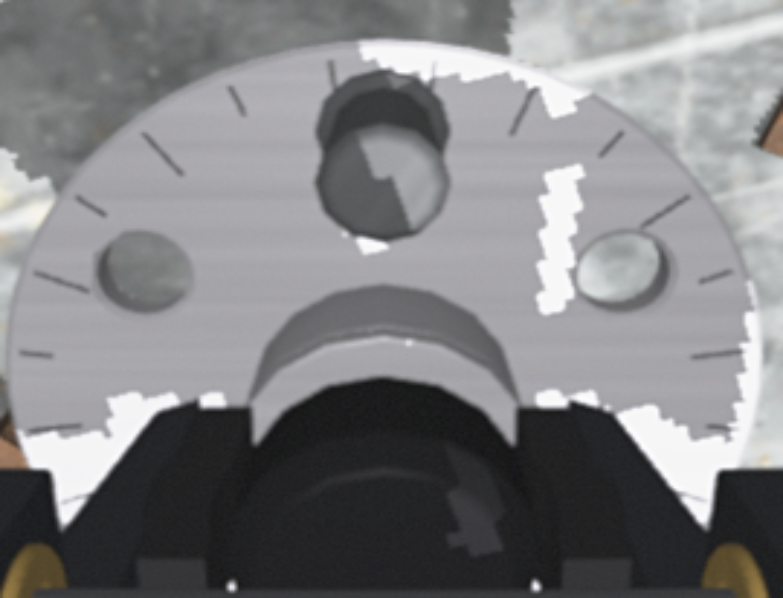

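Run:
```python
from h import *
s=get_state();print(s['tcp_pos']);print(rel([.649,.027,.16],-16.1))
```

```text
[0.52181614 0.26028576 0.16003707]
(array([-18.89,  18.69,   0.  ]), array([-0.0009,  0.0007,  0.0001]))
```

>>> {"method": "carry_out", "body": {
  "slide": [
    [-1, 1, 0],
    [-3, 3, 0],
    [-6, 6, 0],
    [-9, 9, 0],
    [-12, 12, 0],
    [-15, 15, 0],
    [-17, 17, 0],
    [-18.4, 18.2, 0],
    [-18.9, 18.7, 0],
    [-18.9, 18.7, 0],
    [-18.9, 18.7, 0],
    [-18.9, 18.7, 0],
    [-18.9, 18.7, 0],
    [-18.9, 18.7, 0]
  ],
  "dr": [
    [0, 0, 0],
    [0, 0, 0],
    [0, 0, 0],
    [0, 0, 0],
    [0, 0, 0],
    [0, 0, 0],
    [0, 0, 0],
    [0, 0, 0],
    [0, 0, 0],
    [0, 0, 0],
    [0, 0, 0],
    [0, 0, 0],
    [0, 0, 0],
    [0, 0, 0]
  ]
}}

```text
time: 9.45
tcp_pos: [0.6494, 0.0272, 0.1607]
orientation: [-2.51, -1.889, 0.0]
wrist_force: [0.5, -0.6, -5.2]
grip_width: 0.0387
```

Run:
```python
from h import *
s=get_state();print(s['tcp_pos'],s['orientation'],s['wrist_force'],s['grip_width'],rel([.649,.027,.16],-16.1))
p=read_camera('side'); save(p,'s3'); cv2.imwrite('pics/s3z.png',cv2.resize(cv2.cvtColor(p['color'],4)[110:270,210:390],None,fx=4,fy=3.7))
p=read_camera('wrist'); save(p,'w3')
```

```text
[0.64939339 0.02717683 0.16070959] [-2.51035267e+00 -1.88882524e+00  8.29163195e-05] [ 0.54214481 -0.62175254 -5.21328554] 0.03874214990602972 (array([-0.03, -0.03,  0.07]), array([-0.    ,  0.    ,  0.0003]))
```

View pics/s3z.png

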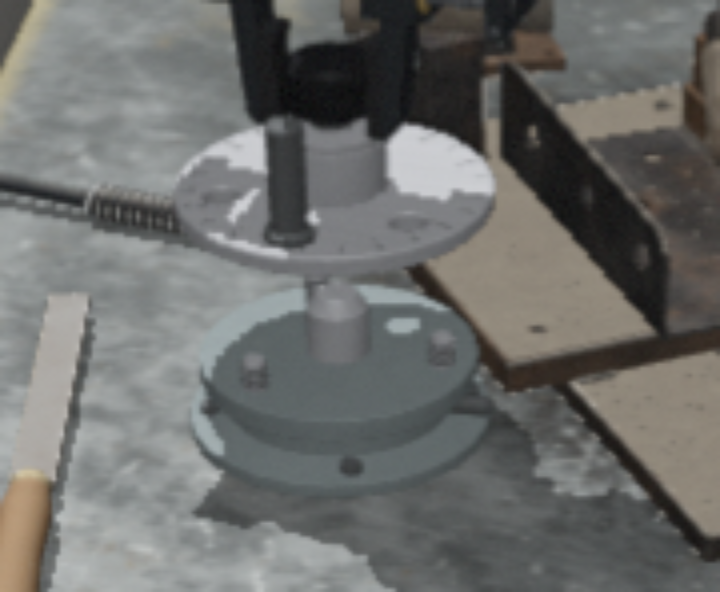

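View pics/w3.png

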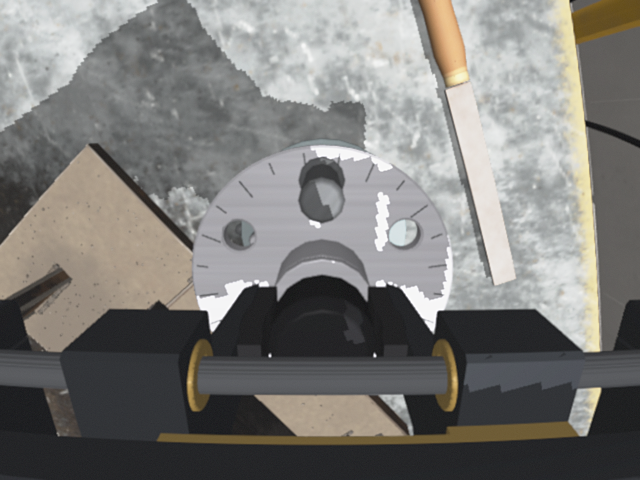

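>>> {"method": "carry_out", "body": {
  "slide": [
    [0, 0, 1],
    [0, 0, 2.5],
    [0, 0, 4],
    [0, 0, 4.6],
    [0, 0, 4.9],
    [0, 0, 5.2],
    [0, 0, 5.5],
    [0, 0, 5.8],
    [0, 0, 5.8],
    [0, 0, 5.8]
  ],
  "dr": [
    [0, 0, 0],
    [0, 0, 0],
    [0, 0, 0],
    [0, 0, 0],
    [0, 0, 0],
    [0, 0, 0],
    [0, 0, 0],
    [0, 0, 0],
    [0, 0, 0],
    [0, 0, 0]
  ]
}}

```text
time: 10.8
tcp_pos: [0.6495, 0.027, 0.1028]
orientation: [2.511, 1.888, 0.0]
wrist_force: [-0.4, -0.2, -4.6]
grip_width: 0.039
```

>>> {"method": "carry_out", "body": {
  "slide": [
    [0, 0, 0.2],
    [0, 0, 0.35],
    [0, 0, 0.5],
    [0, 0, 0.6],
    [0, 0, 0.6],
    [0, 0, 0.6]
  ],
  "dr": [
    [0, 0, 0],
    [0, 0, 0],
    [0, 0, 0],
    [0, 0, 0],
    [0, 0, 0],
    [0, 0, 0]
  ]
}}

```text
time: 11.55
tcp_pos: [0.6495, 0.027, 0.0974]
orientation: [2.51, 1.888, -0.0]
wrist_force: [-4.6, -1.1, 5.4]
grip_width: 0.0391
```

Run:
```python
from h import *
s=get_state();print(s['tcp_pos'],s['wrist_force'],s['moment'])
p=read_camera('side'); cv2.imwrite('pics/s4z.png',cv2.resize(cv2.cvtColor(p['color'],4)[110:270,210:390],None,fx=4,fy=3.7))
```

```text
[0.64948895 0.02696083 0.09742745] [-4.56489577 -1.053672    5.42571381] [-0.18438037  0.94771034 -0.05633552]
```

View pics/s4z.png

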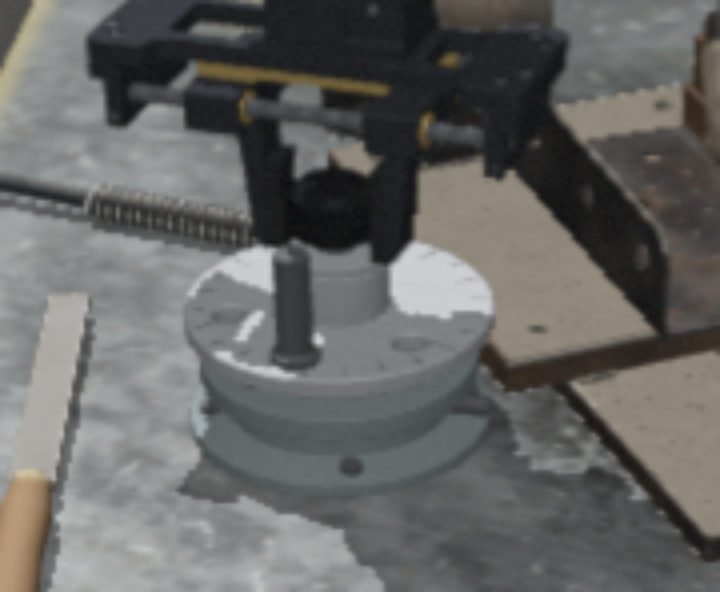

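>>> {"method": "carry_out", "body": {
  "slide": [
    [0, 0, 0],
    [0, 0, 0],
    [0, 0, 0],
    [0, 0, 0],
    [0, 0, 0],
    [0, 0, -1],
    [0, 0, -3],
    [0, 0, -5.5],
    [0, 0, -8],
    [0, 0, -8],
    [2.6, 0, -8],
    [5.2, 0, -8],
    [5.2, 0, -8],
    [5.2, 0, -8],
    [5.2, 0, -8]
  ],
  "dr": [
    [0, 0, 0],
    [0, 0, 0],
    [0, 0, 0],
    [0, 0, 0],
    [0, 0, 0],
    [0, 0, 0],
    [0, 0, 0],
    [0, 0, 0],
    [0, 0, 0],
    [0, 0, 0],
    [0, 0, 0],
    [0, 0, 0],
    [0, 0, 0],
    [0, 0, 0],
    [0, 0, 0]
  ],
  "claw": 1
}}

```text
time: 13.48
tcp_pos: [0.6638, 0.0751, 0.1765]
orientation: [2.512, 1.886, -0.002]
wrist_force: [-0.0, -0.2, -0.5]
grip_width: 0.0884
```

Run:
```python
from h import *
s=get_state();print(s['tcp_pos'],s['wrist_force'],s['orientation'])
p=read_camera('wrist'); save(p,'w5')
s0={'tcp_pos':s['tcp_pos'],'orientation':s['orientation']}
print(proj(p,[s['tcp_pos']],s))
for o in ['faceplate','lift_knob','drive_post','positioner']:
    m=masks_of(o,p)
    if m: X,uv=cloud(p,m[0]['region'],s); print(o,m[0]['confidence'],m[0]['rect'],np.percentile(X[:,2],[2,50,98]))
```

```text
[0.66376137 0.07507027 0.17650165] [-0.03564264 -0.18876014 -0.49456818] [ 2.51181308e+00  1.88572593e+00 -1.59668565e-03]
[[323.54377704 306.19184269]]
faceplate 0.95 [320.6, 283.8, 178.1, 149.7] [0.06269967 0.06644553 0.13047315]
lift_knob 0.56 [319.7, 327.8, 63.0, 55.4] [0.10847389 0.12911329 0.13109079]
drive_post 0.82 [322.1, 246.2, 32.7, 52.7] [0.0697236  0.11091059 0.12311609]
positioner 0.91 [323.1, 237.3, 138.6, 77.1] [0.00192213 0.00921118 0.04171807]
```

View pics/w5.png

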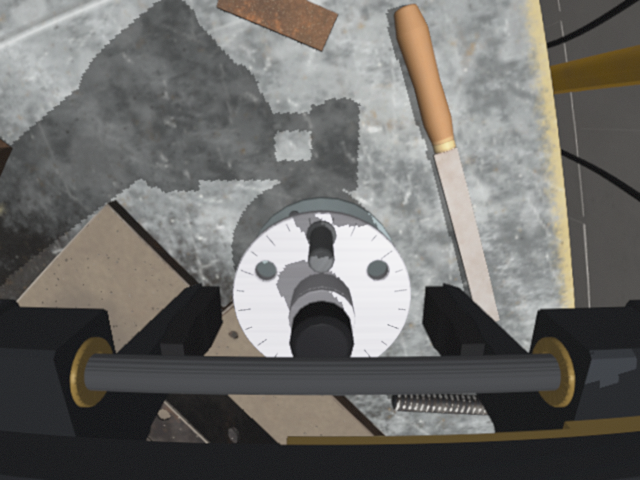

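Run:
```python
from h import *
s=get_state(); p=read_camera('wrist'); R=Ro.from_rotvec(s['orientation']).as_matrix()
cv2.imwrite('pics/w5z.png',cv2.resize(cv2.cvtColor(p['color'],4)[190:360,220:420],None,fx=4,fy=3.5))
X=onz(p,[(321,260)],.122,s)[0]; print(X,(R.T@(X-s['tcp_pos'])))
p=read_camera('top'); cv2.imwrite('pics/t5z.png',cv2.resize(cv2.cvtColor(p['color'],4)[140:260,300:450],None,fx=5,fy=5))
```

```text
[0.6630608  0.07807479 0.122     ] [ 0.00138906 -0.00124475  0.05473775]
```

View pics/w5z.png

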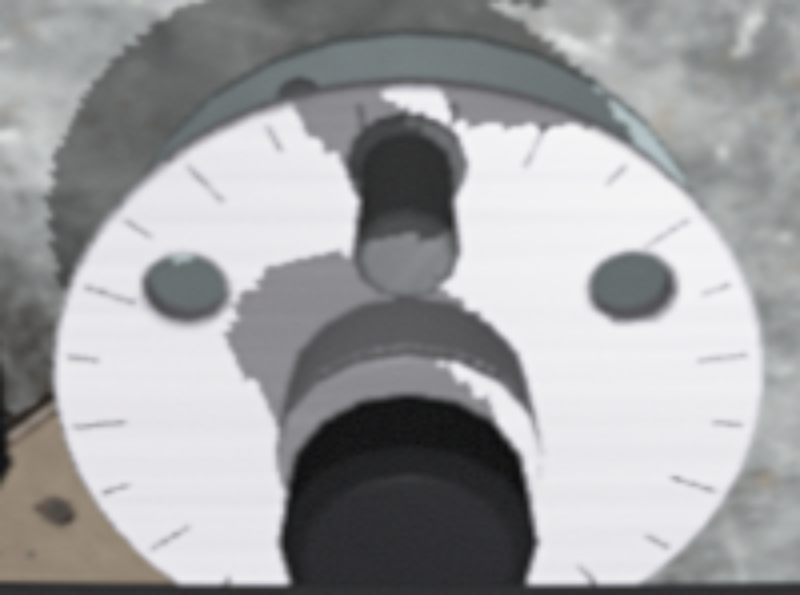

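View pics/t5z.png

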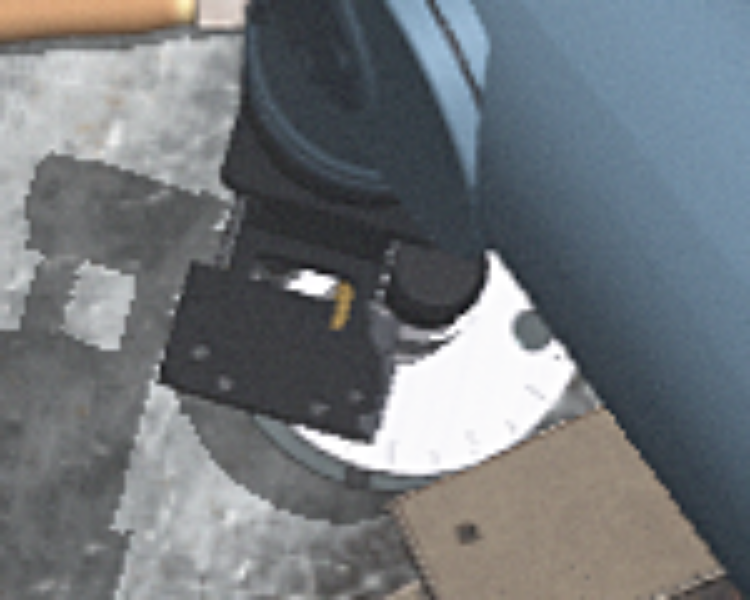

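>>> {"method": "carry_out", "body": {
  "slide": [
    [-0.1, -0.1, 1.5],
    [-0.1, -0.1, 3.5],
    [-0.1, -0.1, 5.5],
    [-0.1, -0.1, 7],
    [-0.1, -0.1, 8.2],
    [-0.1, -0.1, 9],
    [-0.1, -0.1, 9.1],
    [-0.1, -0.1, 9.1]
  ],
  "dr": [
    [0, 0, 0],
    [0, 0, 0],
    [0, 0, 0],
    [0, 0, 0],
    [0, 0, 0],
    [0, 0, 0],
    [0, 0, 0],
    [0, 0, 0]
  ]
}}

```text
time: 14.82
tcp_pos: [0.663, 0.0764, 0.0862]
orientation: [2.51, 1.888, 0.001]
wrist_force: [-0.1, 0.1, -0.1]
grip_width: 0.0883
```

>>> {"method": "carry_out", "body": {
  "slide": [
    [0, 0, 0],
    [0, 0, 0],
    [0, 0, 0],
    [0, 0, 0],
    [0, 0, 0],
    [0, 0, 0],
    [0, 0, 0],
    [0, 0, 0],
    [0, 0, 0]
  ],
  "dr": [
    [0, 0, 0],
    [0, 0, 0],
    [0, 0, 0],
    [0, 0, 0],
    [0, 0, 0],
    [0, 0, 0],
    [0, 0, 0],
    [0, 0, 0],
    [0, 0, 0]
  ],
  "claw": -1
}}

```text
time: 15.95
tcp_pos: [0.6628, 0.0762, 0.0857]
orientation: [2.511, 1.888, 0.0]
wrist_force: [0.6, 0.2, -1.3]
grip_width: 0.0152
```

Run:
```python
from h import *
s=get_state();print(s['tcp_pos'],s['wrist_force'],s['moment'],s['grip_width'])
p=read_camera('side'); cv2.imwrite('pics/s6z.png',cv2.resize(cv2.cvtColor(p['color'],4)[110:270,210:390],None,fx=4,fy=3.7))
p=read_camera('wrist'); save(p,'w6')
```

```text
[0.66275673 0.07623953 0.08569508] [ 0.59955948  0.15914141 -1.33783234] [-0.04654686 -0.16895946  0.02319535] 0.015173403581749005
```

View pics/s6z.png

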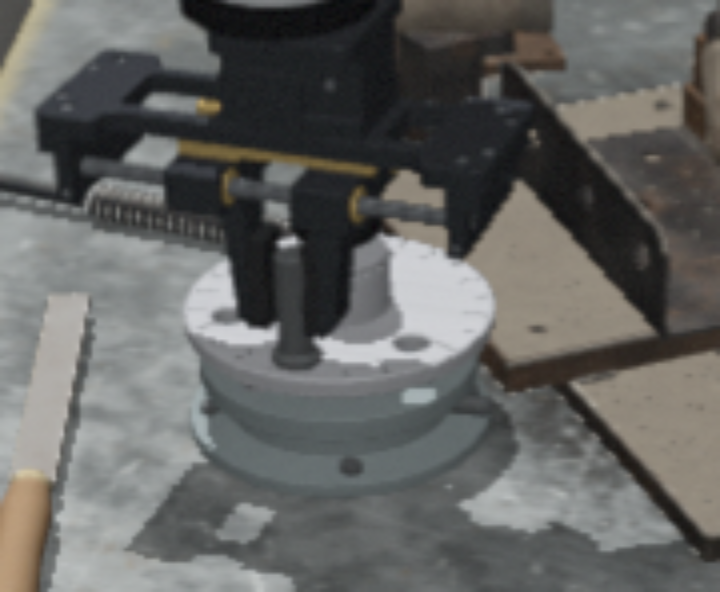

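View pics/w6.png

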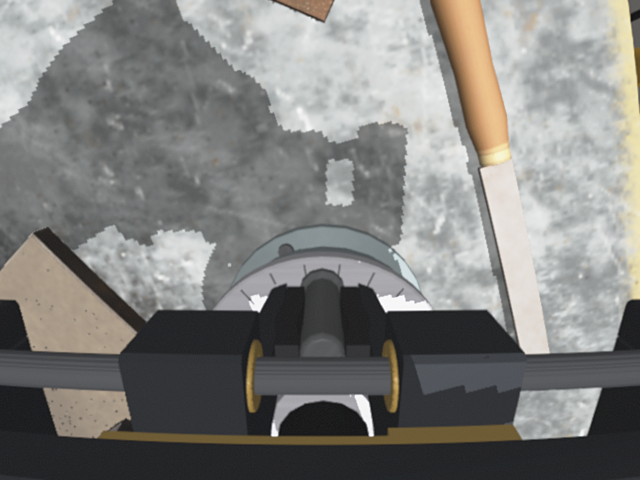

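>>> {"method": "carry_out", "body": {
  "slide": [
    [-0.01, -0.36, 0],
    [-0.05, -0.72, 0],
    [-0.11, -1.08, 0],
    [-0.2, -1.43, 0],
    [-0.31, -1.78, 0],
    [-0.45, -2.11, 0],
    [-0.61, -2.44, 0],
    [-0.7, -2.6, 0],
    [-0.79, -2.75, 0],
    [-0.79, -2.75, 0],
    [-0.79, -2.75, 0]
  ],
  "dr": [
    [0, 0, -0.07],
    [0, 0, -0.14],
    [0, 0, -0.209],
    [0, 0, -0.279],
    [0, 0, -0.349],
    [0, 0, -0.419],
    [0, 0, -0.489],
    [0, 0, -0.524],
    [0, 0, -0.557],
    [0, 0, -0.557],
    [0, 0, -0.557]
  ]
}}

```text
time: 17.42
tcp_pos: [0.634, 0.0753, 0.0853]
orientation: [1.896, 2.505, -0.002]
wrist_force: [2.1, -4.2, -6.6]
grip_width: 0.015
```

Run:
```python
from h import *
s=get_state();print(s['tcp_pos'],s['wrist_force'],s['moment'],s['grip_width'])
p=read_camera('side'); cv2.imwrite('pics/s7z.png',cv2.resize(cv2.cvtColor(p['color'],4)[110:270,210:390],None,fx=4,fy=3.7))
p=read_camera('top'); cv2.imwrite('pics/t7z.png',cv2.resize(cv2.cvtColor(p['color'],4)[140:260,300:450],None,fx=5,fy=5))
```

```text
[0.63397306 0.07530279 0.08528297] [ 2.12089402 -4.24829625 -6.64334152] [-0.68938804 -0.4895691   0.01149087] 0.015021764945063524
```

View pics/s7z.png

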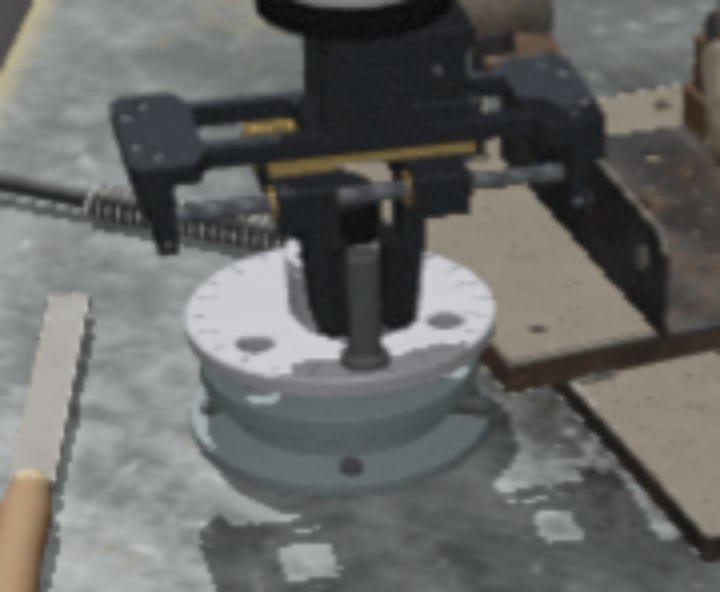

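View pics/t7z.png

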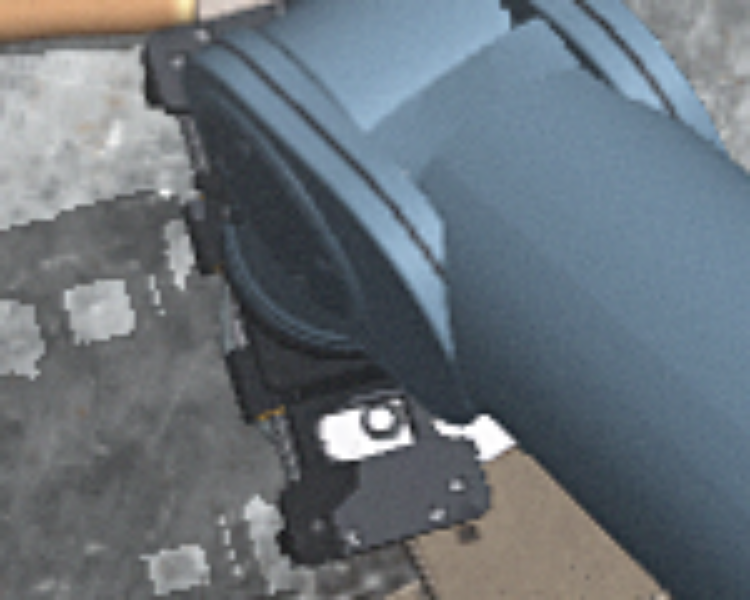

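The wrist now carries the plate's weight (−6.6 N), and the top view shows a stud through the hole at (380,420) in the crop. The holes line up, so I'll lower gently.

>>> {"method": "carry_out", "body": {
  "slide": [
    [0, 0, 0.2],
    [0, 0, 0.4],
    [0, 0, 0.6],
    [0, 0, 0.8],
    [0, 0, 0.8]
  ],
  "dr": [
    [0, 0, 0],
    [0, 0, 0],
    [0, 0, 0],
    [0, 0, 0],
    [0, 0, 0]
  ]
}}

```text
time: 18.15
tcp_pos: [0.634, 0.0766, 0.0776]
orientation: [-1.894, -2.506, -0.0]
wrist_force: [1.1, -2.4, -4.1]
grip_width: 0.0154
```

>>> {"method": "carry_out", "body": {
  "slide": [
    [0, 0, 0.2],
    [0, 0, 0.4],
    [0, 0, 0.6],
    [0, 0, 0.75],
    [0, 0, 0.85],
    [0, 0, 0.85],
    [0, 0, 0.85]
  ],
  "dr": [
    [0, 0, 0],
    [0, 0, 0],
    [0, 0, 0],
    [0, 0, 0],
    [0, 0, 0],
    [0, 0, 0],
    [0, 0, 0]
  ]
}}

```text
time: 19.02
tcp_pos: [0.634, 0.077, 0.0697]
orientation: [-1.894, -2.506, -0.001]
wrist_force: [-0.4, 0.8, 2.7]
grip_width: 0.0151
```

Run:
```python
from h import *
s=get_state();print(s['tcp_pos'],s['wrist_force'],s['moment'],s['grip_width'])
p=read_camera('side'); cv2.imwrite('pics/s8z.png',cv2.resize(cv2.cvtColor(p['color'],4)[110:270,210:390],None,fx=4,fy=3.7))
```

```text
[0.63401765 0.0770345  0.06967502] [-0.42197733  0.79442899  2.67701595] [0.02199029 0.23404173 0.02962876] 0.015132929593987515
```

View pics/s8z.png

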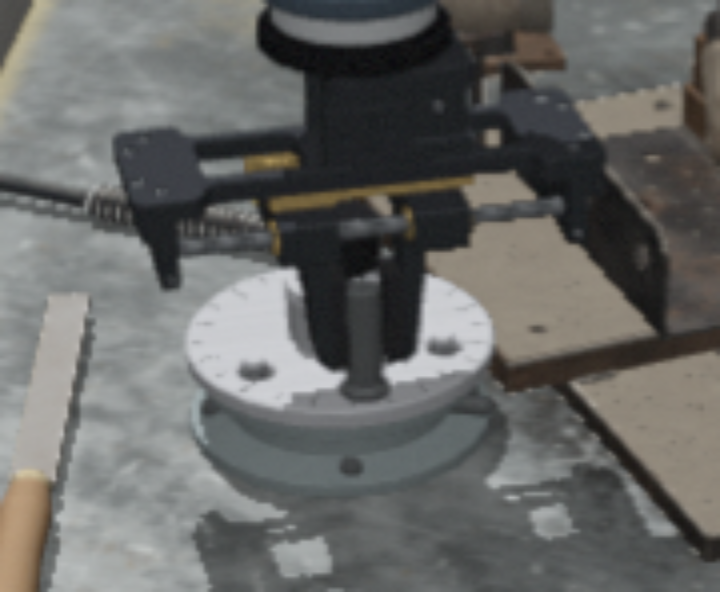

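>>> {"method": "carry_out", "body": {
  "slide": [
    [0, 0, 0],
    [0, 0, 0],
    [0, 0, 0],
    [0, 0, 0],
    [0, 0, 0],
    [0, 0, -1],
    [0, 0, -3],
    [0, 0, -6],
    [0, 0, -10],
    [0, 0, -14],
    [0, 0, -16],
    [0, 0, -16],
    [0, 0, -16]
  ],
  "dr": [
    [0, 0, 0],
    [0, 0, 0],
    [0, 0, 0],
    [0, 0, 0],
    [0, 0, 0],
    [0, 0, 0],
    [0, 0, 0],
    [0, 0, 0],
    [0, 0, 0],
    [0, 0, 0],
    [0, 0, 0],
    [0, 0, 0],
    [0, 0, 0]
  ],
  "claw": 1
}}

```text
time: 20.7
tcp_pos: [0.6332, 0.0759, 0.2277]
orientation: [-1.894, -2.505, 0.003]
wrist_force: [-0.1, 0.6, -0.9]
grip_width: 0.0881
```

Run:
```python
from h import *
s=get_state();print(s['tcp_pos'],s['wrist_force'],s['grip_width'],s['time'])
p=read_camera('side'); save(p,'s9'); cv2.imwrite('pics/s9z.png',cv2.resize(cv2.cvtColor(p['color'],4)[110:270,210:390],None,fx=4,fy=3.7))
s=get_state(); p=read_camera('wrist'); save(p,'w9')
m=masks_of('faceplate',p); X,uv=cloud(p,m[0]['region'],s); k=(X[:,2]>.03)&(X[:,2]<.07); q=X[k]
A=np.c_[q[:,:2]-q[:,:2].mean(0),np.ones(len(q))]; c=np.linalg.lstsq(A,q[:,2],rcond=None)[0]
for _ in range(5):
    r=abs(A@c-q[:,2])<.003; c=np.linalg.lstsq(A[r],q[r,2],rcond=None)[0]
print('top z, slopes',c[2],c[:2],r.sum())
```

```text
[0.6332063  0.07590142 0.22774599] [-0.08840409  0.57350378 -0.86766341] 0.08809612187270571 20.7
top z, slopes 0.050159629700292786 [-0.00034751  0.00203188] 11051
```

View pics/s9z.png

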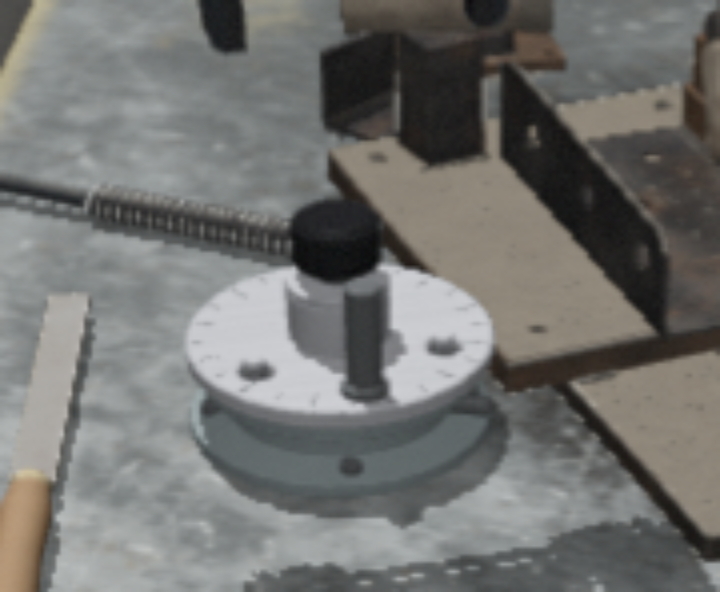

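View pics/w9.png

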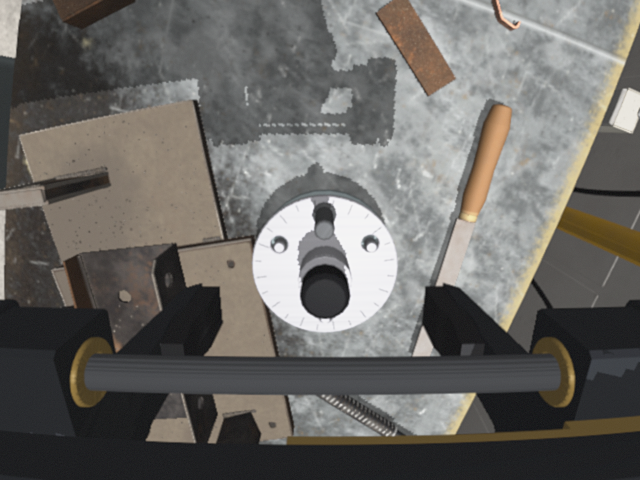

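The plate's top face is at z = 50.2 mm and level (expected 50 mm). Studs show in the holes at (280,244) and (371,243), the gripper is clear, and the other things haven't moved. I'll hand it in.

```bash
python3 -c "
from workcell import *
print(job_done())"
```

```text
the job is handed in; nothing more can be done
None
```

The faceplate is fitted: it sits fully down and flat on the positioner's face, and I handed the job in after about 21 s.

I lifted the plate by its knob and set it over the pilot. It rested level on the stud tips, with its top face measured at 66.4 mm. After letting go, I took the drive post across the jaws and turned the plate about 32° counter-clockwise until the holes met the studs. I then lowered it 16 mm, released it and backed off.

**Last checks:**
- **Seating:** the plate's top face measured 50.2 mm, against 50 mm expected, with a tilt of about 0.1°. Studs were visible in the two holes in view.
- **Gripper:** open and about 11 cm above the knob. The wrist-force readings after each move stayed under about 9 N.
- **Other things:** none of the loose things looked moved. I judged this by eye only, and the box tube was mostly out of the final views.

**Disagreement:** the top camera put the plate 2–3 mm away from where the wrist and side cameras did. I relied on the wrist and side views for the plate, and shifted the top camera's position for the positioner to match.

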